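# Rotate the mudroom stock rack and fit its tail board

## Robot

A 6-joint arm with a two-finger parallel gripper is mounted at the origin on the work surface. World frame = base frame: x ahead of the robot, y to its left, z up, the work surface at z = 0. Lengths are in mm, angles in rad, forces in N, time in s.
With the tool pointing down it reaches from about 275 to 750 mm from the base axis. Payload 10.2 kg.
Tool frame: the origin (TCP) lies on the front face of the gripper's body, between the roots of the fingers; the fingertips stand 73 mm ahead of it and the grasp point (between the pads) lies 54 mm ahead of it; z points along the fingers, y is the line along which they close (so a half turn about z gives the same grasp; the last joint's range is limited). The gripper opens to 85 mm and grips with 20 to 120 N. Pads are 22 mm wide; open, the fingers measure 114 mm over their backs; the gripper's body (76 mm by 85 mm) begins 54 mm behind the grasp point. The pads swing forward as they close: fully open they stand 13 mm farther back than shut.
Start: joints at [-1.369, 0.313, 1.498, -0, 1.331, -0.223], TCP at [216.361, -478.351, 303.894] pointing down, gripper open.
Joint ranges: [-2.94, 2.94], [-0.97, 2.17], [0.19, 2.56], [-1.23, 4.37], [0.02, 3.11], [-2.88, 2.88]. Speed limits (rad/s): [2.39, 2.39, 3.01, 3.14, 3.14, 3.14].

## Interface

Orientations are given as a unit quaternion [w, x, y, z].
In Python, from rig import * gives the robot as it stands.
- The arm moves only by the tool step_arm, never from a script. Its argument "plan" is a list of rows, each an object with "offset": the shift along the tool's x, y, z in cm, a list of three; "rot": the turn, a rotation vector about the tool's x, y, z in degrees, a list of three; "gripper": the finger opening in cm, from 0 to 8.54. In form: [{"offset": [x, y, z], "rot": [wx, wy, wz], "gripper": gripper}, ...]. A call has 1 to 12 rows; each row is the pose to reach, as a shift and turn from the pose commanded when the call began, along the tool's axes at that moment; what a row does not reach only later rows make up. A row lasts 1/10 s, in which the tool goes at most 50 mm and 8.59 degrees, less where a joint would pass 70% of its speed; a pose out of reach is approached as far as the arm can. A call with a gripper value outside its range is refused whole. The fingers move at their own pace and stop on an object; "squeeze" is the grip in N (left out, the last holds). Time passes only in rows, so rows that repeat a pose let the fingers close. It gives the time, the measured TCP pose, the force, the opening and the grip force at its end, in the units of the state.
- sense(): the state, without advancing time (a new reading comes with each control period).
- capture(name): name is "side" or "top" or "wrist"; returns a dict with "color" (480x640x3 uint8, red, green, blue), "depth" (480x640 float32, mm along the optical axis (not along the pixel's ray), 0 where there is no reading), "vertical_fov" (degrees; the focal length in pixels is half the picture's height over the tangent of half this angle, whatever the lens; pixels are square), "cx", "cy" (the principal point, pixels), "rvec" (rotation vector, rad) and "tvec" (3), from world to camera coordinates, as OpenCV has them; the wrist camera has in their place "mount" (4x4, takes a point from camera to tool coordinates, whose origin is the TCP and whose axes are the flange's). Camera axes: x right, y down, z forward; pixel columns grow to the right and rows downward; lengths in mm; the calibration is good to about 2 mm. A picture is of the moment at which its call begins: read the wrist's pose just before it.
- finish_job(): hands the job in; it is judged then, once.
The state is a dict: "time_s": time; "joints": joint angles; "dq": joint speeds; "tau": joint torques, N m; "eef_pos": TCP position; "ee_rot": TCP orientation; "force": force on the tool from outside, world axes, zero at the start; "wrist_torque": the same for the moment, N m; "grip_width": opening from 0.0 (shut) to 1.0 (fully open); "grip_force": force on a finger pad.
Only numpy, scipy, OpenCV 4.12 (cv2) and the standard library are available. Lean on these libraries where they do the work, as an engineer would, in place of code of your own. Each camera call takes 0.05 s, during which the arm holds its last target. There are 200 camera calls.

## Task

Restock the little two-lane rack on the bench: in each lane pull the older item already standing there forward until it stands at the front lip, then stand every new jar and tin from the bench upright behind the older one of its own kind, jars in the jar lane and tins in the tin lane. Once all the stock is in, lower the wooden tail board, handle up, over the two dowels at the back of the rack until it rests flush on both posts. Leave everything else on the bench where it is.

Things in the scene. Friction and masses are not known exactly. Their poses are not given: they have to be found in the camera images.
- rack: Fixed two-lane birch rack, base 270 (x) x 220 (y) x 15 thick: stock stands at z = 15. Origin at the centre of its underside, x from its front (nearest the robot) to its back, y left, z up. Lane centre lines y = +59 and -59, 80 wide between rails whose tops are at z = 30, running back to x = 88. Front lip: inner face x = -127, top z = 40. Each lane holds one older item and up to two new.
- rack_seat (a point): Where the tail board's origin belongs: midway between the dowels at post-top height (rack x = 113, z = 65). The two posts, 40 (x) x 50 (y), stand at rack y = +80 and -80; on each an upright 12 mm dowel rises 25 above the post, its upper 9 mm tapered to 5 mm.
- lane_left (a point): On the floor of the lane at the rack's +y side, where the centre of an item touching the front lip stands.
- lane_right (a point): The same for the lane at the rack's -y side.
- jar_old: Older jar, standing towards the back of one lane of the rack at the start: amber-glass mason jar with a steel screw-top lid: body 60 across up to 68 high, shoulder narrowing to a 53 mm lid, 90 tall, about 0.28 kg; origin at the centre of its underside, z up
- tin_old: Older tin, standing towards the back of the other lane at the start: plain ribbed steel food tin: 60 across, 60 tall, about 0.3 kg; origin at the centre of its underside, z up
- jar_new1: New jar, on the bench at the start, may be absent: amber-glass mason jar with a steel screw-top lid: body 60 across up to 68 high, shoulder narrowing to a 53 mm lid, 90 tall, about 0.28 kg; origin at the centre of its underside, z up
- jar_new2: New jar, like jar_new1, may be absent
- tin_new1: New tin, on the bench at the start, may be absent: plain ribbed steel food tin: 60 across, 60 tall, about 0.3 kg; origin at the centre of its underside, z up
- tin_new2: New tin, like tin_new1, may be absent
- tail_board: Loose plywood board 50 (x) x 210 (y) x 12 thick, 0.2 kg, lying handle up on the bench; origin at the centre of its underside, z up. Two 16 mm through holes at y = +80 and -80. Handle: a dark wooden bar 18 (x) x 90 (y) in the middle, from 12 to 48 above the underside. Fits either way round; in place its y lies along the rack's y.
- mug: Bystander, not to be disturbed: closed stainless travel mug, 76 across, 172 tall; origin at the centre of its underside
- feeder: Bystander, not to be disturbed: clear plastic bird feeder tube with green base and cap, 90 across, 210 tall; origin at the centre of its underside
- dog_brush: Bystander, not to be disturbed: wooden dog brush lying bristles down, about 205 x 60 x 36; origin at the centre of its underside
- birch_box: Bystander, not to be disturbed: small closed hinged birch box, 102 x 152 x 69; origin at the centre of its underside
- pot: Bystander, not to be disturbed: terracotta pot, 90 across, 75 tall; origin at the centre of its underside
- trowel: Bystander, not to be disturbed: garden trowel lying flat, about 315 x 70 x 27, its blade towards its +x; origin at the centre of its underside
- torch: Bystander, not to be disturbed: black flashlight standing on its head, 56 across at the bottom, 140 tall; origin at the centre of its underside
There are look-alikes about, which are no part of the job. What is shaped like the tin_new1 but green, pink or purple is not meant.

How it is judged (in metres and radians):
On the way, in this order (a step that is already met when the one before it is completed fails the run):
1. the older jar and tin stand at the front lip and every new one stands behind the older one of its kind (z of jar_old in the frame of rack between 0.01 and 0.019 m and angle between each of jar_old, jar_new1, jar_new2, tin_old, tin_new1, tin_new2's own z axis and vertical below 0.06 rad and x of jar_old in the frame of rack between -0.115 and -0.075 m and z of jar_new1 in the frame of rack between 0.01 and 0.019 m and x of jar_new1 in the frame of rack between -0.048 and 0.078 m and z of jar_new2 in the frame of rack between 0.01 and 0.019 m and x of jar_new2 in the frame of rack between -0.048 and 0.078 m and z of tin_old in the frame of rack between 0.01 and 0.019 m and x of tin_old in the frame of rack between -0.115 and -0.075 m and z of tin_new1 in the frame of rack between 0.01 and 0.019 m and x of tin_new1 in the frame of rack between -0.048 and 0.078 m and z of tin_new2 in the frame of rack between 0.01 and 0.019 m and x of tin_new2 in the frame of rack between -0.048 and 0.078 m and ((y of jar_old in the frame of rack between 0.044 and 0.074 m and y of jar_new1 in the frame of rack between 0.044 and 0.074 m and y of jar_new2 in the frame of rack between 0.044 and 0.074 m and y of tin_old in the frame of rack between -0.074 and -0.044 m and y of tin_new1 in the frame of rack between -0.074 and -0.044 m and y of tin_new2 in the frame of rack between -0.074 and -0.044 m) or (y of jar_old in the frame of rack between -0.074 and -0.044 m and y of jar_new1 in the frame of rack between -0.074 and -0.044 m and y of jar_new2 in the frame of rack between -0.074 and -0.044 m and y of tin_old in the frame of rack between 0.044 and 0.074 m and y of tin_new1 in the frame of rack between 0.044 and 0.074 m and y of tin_new2 in the frame of rack between 0.044 and 0.074 m))), for 0.2 s.
2. the tail board rests flush on both posts over the dowels (z of tail_board in the frame of rack between 0.061 and 0.068 m and horizontal distance between tail_board and rack_seat below 0.006 m and angle between the z axis of tail_board and the z axis of rack, either way round below 0.03 rad and angle between the y axis of tail_board and the y axis of rack, either way round below 0.06 rad and angle between tail_board's own z axis and vertical below 0.1 rad), for 0.2 s.
At the end, for the whole second after the job is handed in: Older jar and tin stand upright at the front of separate lanes, within about 20 mm of the lip; each new item stands upright behind the older one of its kind, on the lane floor; the tail board lies handle up over both dowels, flush on the posts to 3 mm; all at rest (all of step 1 and all of step 2 and linear speed of each of jar_old, tin_old, jar_new1, jar_new2, tin_new1, tin_new2, tail_board below 0.02 m/s); the robot touches nothing.
It fails at once if a bystander (mug, feeder, brush, box, pot, trowel or torch) is moved more than 4 cm or tipped over (distance of any of mug, feeder, dog_brush, birch_box, pot, trowel, torch from where it was at the start of the episode above 0.04 m or angle between any of mug, feeder, dog_brush, birch_box, pot, trowel, torch's own z axis and vertical above 0.5 rad).
Of jar_new1, jar_new2, tin_new1, tin_new2 only 3 to 4 are there at a start; the rules pass over those that are not, and their reading is None.
At some moment in a run one of tin_new1, tin_new2, tail_board may be knocked a few centimetres aside while the robot is not near it.
It also fails if it takes over 200 s, if anything falls off the work surface, if the arm or the gripper's body presses on something with over 40 N, if the wrist force passes 120 N, or if a joint passes its speed limit or range.

## Working session

There is one attempt and no reset: what is moved stays moved. The work goes in short steps, Python scripts to look and compute and a tool call to move; the robot and the scene stay as the last step left them, time stands still between calls to the robot, and variables do not carry over. Pictures are saved under pics/ and viewed, at most 14 in all, crops included, and the job is handed in when it is done.

Besides the shell and the picture viewer there is one more tool, called after "Request:" as name([rows], argument=value, ...), one row to a line, values as JSON. step_arm: Moves the arm, as the interface text tells. Its arguments: {"type":"object","properties":{"plan":{"type":"array"},"squeeze":{"type":"number"}},"required":["plan"]}

```bash
ls; mkdir -p pics
cat > h.py <<'E'
from rig import *
import numpy as np, cv2
from scipy.spatial.transform import Rotation as R
def cam(name):
    s=sense(); c=capture(name)
    h=c["color"].shape[0]; f=h/2/np.tan(np.radians(c["vertical_fov"])/2)
    if name=="wrist":
        q=s["ee_rot"]; T=np.eye(4); T[:3,:3]=R.from_quat([q[1],q[2],q[3],q[0]]).as_matrix(); T[:3,3]=s["eef_pos"]
        M=T@np.array(c["mount"])
    else:
        M=np.eye(4); r=cv2.Rodrigues(np.array(c["rvec"],float))[0]; M[:3,:3]=r.T; M[:3,3]=-r.T@np.array(c["tvec"],float).ravel()
    c["M"]=M; c["f"]=f; return c
def cloud(c):
    d=c["depth"]; v,u=np.indices(d.shape)
    P=np.stack([(u-c["cx"])/c["f"]*d,(v-c["cy"])/c["f"]*d,d],-1)@c["M"][:3,:3].T+c["M"][:3,3]
    P[d<=0]=np.nan; return P
def ray(c,u,v,z):
    r=c["M"][:3,:3]@np.array([(u-c["cx"])/c["f"],(v-c["cy"])/c["f"],1]); o=c["M"][:3,3]
    return o+r*(z-o[2])/r[2]
def save(c,n): cv2.imwrite(f"pics/{n}.png",c["color"][:,:,::-1])
E
python3 - <<'E'
from h import *
print(sense())
for n in("side","top"):
    c=cam(n); save(c,n+"0"); np.savez(n+"0.npz",color=c["color"],P=cloud(c)); print(n,c["M"].round(2).tolist(),c["f"])
c=cam("wrist");print(np.array(c["mount"]).round(3).tolist(),c["f"],c["cx"],c["cy"])
E
```

```text
pics
{'time_s': 0.0, 'joints': array([-1.36941874e+00,  3.13492157e-01,  1.49843031e+00, -1.09891103e-05,
        1.33100520e+00, -2.23419580e-01]), 'dq': array([ 7.88365499e-05, -9.44124522e-04,  7.24500461e-04,  3.15827396e-04,
       -1.27008971e-03,  9.42763587e-04]), 'tau': array([ 1.85605390e-04, -4.12263465e+01, -2.59744066e+01, -1.75992504e-04,
        4.13195041e-03, -5.59786798e-06]), 'eef_pos': array([ 216.31621356, -478.1881284 ,  303.3159918 ]), 'ee_rot': array([-6.67525383e-04,  9.77527600e-01,  2.10806417e-01,  2.02029932e-06]), 'force': array([-0.54506884, -0.94370401, -0.35872314]), 'wrist_torque': array([-0.04060992, -0.03237971, -0.01551479]), 'grip_force': 0.0, 'grip_width': 1.0028466863026517}
side [[-0.71, -0.42, 0.56, -195.4], [-0.7, 0.43, -0.57, 717.56], [-0.0, -0.8, -0.6, 870.03], [0.0, 0.0, 0.0, 1.0]] 437.97736305964384
top [[0.04, -0.98, 0.2, 168.15], [-1.0, -0.04, 0.01, -23.92], [-0.0, -0.2, -0.98, 1791.44], [0.0, 0.0, 0.0, 1.0]] 588.573964178896
[[-0.0, -0.959, -0.285, 73.529], [1.0, -0.001, 0.001, -0.151], [-0.001, -0.285, 0.959, -70.644], [0.0, 0.0, 0.0, 1.0]] 405.1540860449709 320.25412743040005 236.44969953089702
```

View pics/top0.png

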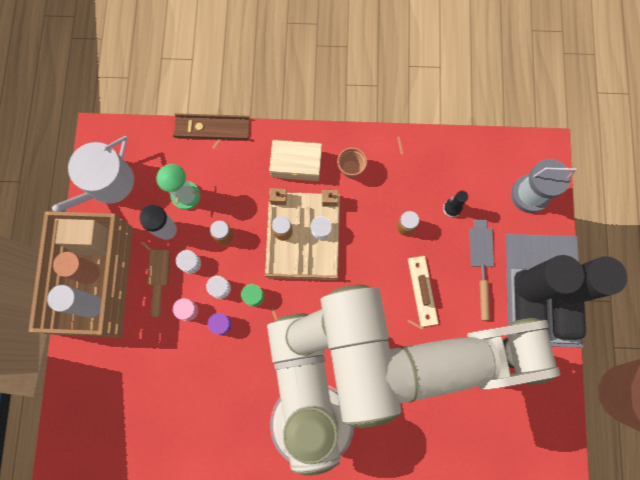

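View pics/side0.png

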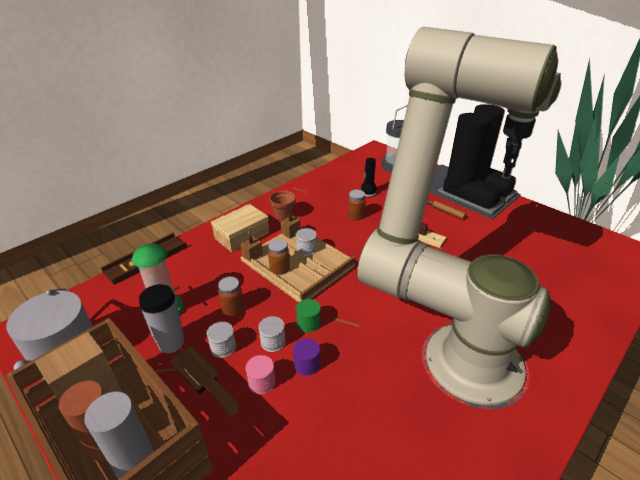

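Top view: rack at (303,235); old jar (281,227) in the left lane, old tin (321,228) in the right lane. New jars are at (220,231) and (409,222), new tins at (188,262) and (218,288), and the board at (423,291). Things that could be mistaken: the green (252,295), pink (185,310) and purple (219,324) tins, and the mug (155,220). By the description I choose the two plain steel tins.

```bash
cat > m.py <<'E'
from h import *
D=np.load("top0.npz"); P=D["P"]; I=D["color"]
def circ(name,u,v,ztop,r=14):
    w=np.zeros(P.shape[:2],bool); w[v-r:v+r,u-r:u+r]=1
    m=w&(abs(P[...,2]-ztop)<9); q=P[m]
    c,rad=cv2.minEnclosingCircle(q[:,:2].astype(np.float32)); print(name,np.round(c,1),"r",round(rad,1),"z",np.median(q[:,2]).round(1),m.sum(), q[:,:2].mean(0).round(1))
circ("jar_old",281,224,105);circ("tin_old",321,226,75)
circ("jarA",219,230,90);circ("jarB",409,219,90)
circ("tinA",188,260,60);circ("tinB",218,286,60)
circ("green",252,294,60);circ("pink",185,310,60);circ("purple",219,323,60)
def rect(name,u0,u1,v0,v1,z0,z1):
    q=P[v0:v1,u0:u1]; m=(q[...,2]>z0)&(q[...,2]<z1); q=q[m]; print(name,cv2.minAreaRect(q[:,:2].astype(np.float32)),np.median(q[:,2]),m.sum())
rect("rack",255,350,180,290,8,34)
rect("posts",262,345,185,206,60,70)
rect("postL",262,292,183,206,58,72);rect("postR",315,345,183,206,58,72)
rect("board",400,445,250,335,5,20)
rect("handle",400,445,250,335,36,60)
E
python3 m.py
python3 - <<'E'
from h import *
I=cv2.imread("pics/top0.png"); c=np.vstack([cv2.resize(I[180:290,255:355],(500,550),interpolation=3)]); d=cv2.resize(I[200:340,150:270],(300,350),interpolation=3)
o=np.zeros((550,800,3),np.uint8); o[:,:500]=c; o[:350,500:]=d; cv2.imwrite("pics/crop0.png",o)
E
```

```text
jar_old [569.8 108.9] r 27.0 z 104.6 252 [569.7 108.6]
tin_old [578.   -7.2] r 31.4 z 75.4 318 [577.5  -8.4]
jarA [553.9 292.4] r 27.6 z 89.3 245 [552.9 292.7]
jarB [ 603.1 -271.9] r 27.4 z 89.5 245 [ 602.6 -271.1]
tinA [462.9 389. ] r 31.9 z 59.3 320 [461.4 389.4]
tinB [387.7 292.3] r 31.5 z 60.1 332 [387.2 292.7]
green [367.1 189.2] r 31.2 z 59.8 332 [366.7 188.9]
pink [317.4 387.1] r 31.4 z 60.2 343 [317.  386.1]
purple [277.9 281.6] r 31.0 z 59.8 341 [278. 281.]
rack ((566.4027099609375, 50.819236755371094), (347.0771789550781, 294.85626220703125), 2.2002949714660645) 16.447006982743005 4581
posts ((674.1065673828125, 47.411922454833984), (42.059417724609375, 208.35765075683594), 0.41597816348075867) 64.83985307156865 298
postL ((674.710693359375, 126.87942504882812), (42.32193374633789, 49.55891418457031), 2.932969808578491) 64.83985307156865 176
postR ((673.8722534179688, -31.876466751098633), (50.232666015625, 40.014854431152344), 89.48274993896484) 64.7439371516175 185
board ((399.7359924316406, -322.0730895996094), (258.10247802734375, 135.35816955566406), 0.11529191583395004) 10.189581927536892 1245
handle ((401.5035095214844, -323.9758605957031), (89.4811019897461, 19.718496322631836), 11.019109725952148) 47.57983611844088 194
```

View pics/crop0.png

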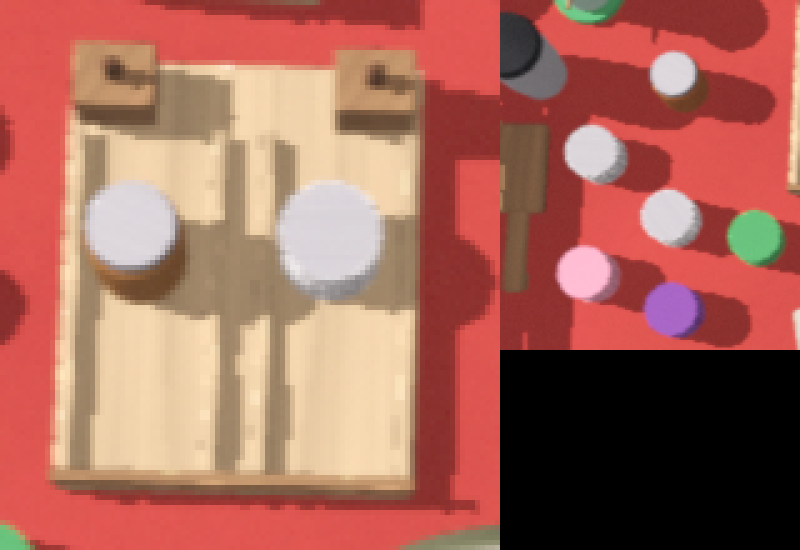

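The crop shows the old jar in the left lane, the old tin in the right lane, dowels on both posts, and the two steel tins clearly apart from the coloured ones. Next: the rack yaw and the tall neighbours.

Run:
```python
from h import *
D=np.load("top0.npz"); P=D["P"]
def line(q,name):
    vx,vy,x,y=cv2.fitLine(q.astype(np.float32),cv2.DIST_HUBER,0,.01,.01).ravel(); print(name,"ang",np.degrees(np.arctan2(vy,vx)).round(2),x.round(1),y.round(1),len(q))
Z=P[...,2];X=P[...,0];Y=P[...,1]
w=(X>400)&(X<480)&(abs(Y-45)<130)&(Z>34)&(Z<46); line(P[w][:,:2],"lip"); print(cv2.minAreaRect(P[w][:,:2].astype(np.float32)))
b=(X>420)&(X<740)&(Y>-75)&(Y<175)&(Z>9)&(Z<46)
b=(cv2.morphologyEx(b.astype(np.uint8),cv2.MORPH_OPEN,np.ones((3,3)))>0); 
# side edges of base: per image row extremes
L=[];Rr=[]
for r in range(215,272):
    k=np.where(b[r])[0]
    if len(k)>20: L.append(P[r,k[0],:2]);Rr.append(P[r,k[-1],:2])
line(np.array(L),"left");line(np.array(Rr),"right")
for n,z0,u0,u1,v0,v1 in(("mug",160,135,185,195,245),("feeder",195,150,205,160,215),("torch",120,440,475,185,220),("pot",65,330,375,140,180),("box",60,262,330,135,190),("trowelbig",20,465,500,215,325)):
    q=P[v0:v1,u0:u1]; q=q[q[...,2]>z0]; print(n,q.min(0).round(),q.max(0).round())
q=P[245:340,400:450]; m=(q[...,2]>8)&(q[...,2]<16)&(q[...,1]>-380)&(q[...,1]<-270); print(cv2.minAreaRect(q[m][:,:2].astype(np.float32)))
s=P[250:300,255:300]
```

```text
lip ang -89.33 431.1 46.6 204
((452.05865478515625, 47.33884811401367), (52.390113830566406, 216.84466552734375), 0.6230961084365845)
left ang 0.36 531.5 153.7 57
right ang 1.91 543.1 -61.5 57
mug [529. 436. 160.] [600. 508. 180.]
feeder [639. 383. 195.] [714. 459. 218.]
torch [ 647. -434.  121.] [ 683. -398.  147.]
pot [ 739. -139.   65.] [830. -52.  84.]
box [688.   1.  60.] [850. 155.  83.]
trowelbig [ 321. -523.   20.] [ 623. -475.   38.]
((401.08929443359375, -324.2937927246094), (287.50079345703125, 108.47456359863281), 0.12125969678163528)
```

Request:
step_arm([
  {"offset": [56.4, -38.9, 3], "rot": [0, 0, 24], "gripper": 8.5},
  {"offset": [56.4, -38.9, 3], "rot": [0, 0, 24], "gripper": 8.5},
  {"offset": [56.4, -38.9, 3], "rot": [0, 0, 24], "gripper": 8.5},
  {"offset": [56.4, -38.9, 3], "rot": [0, 0, 24], "gripper": 8.5},
  {"offset": [56.4, -38.9, 3], "rot": [0, 0, 24], "gripper": 8.5},
  {"offset": [56.4, -38.9, 3], "rot": [0, 0, 24], "gripper": 8.5},
  {"offset": [56.4, -38.9, 3], "rot": [0, 0, 24], "gripper": 8.5},
  {"offset": [56.4, -38.9, 3], "rot": [0, 0, 24], "gripper": 8.5},
  {"offset": [56.4, -38.9, 3], "rot": [0, 0, 24], "gripper": 8.5},
  {"offset": [56.4, -38.9, 3], "rot": [0, 0, 24], "gripper": 8.5},
  {"offset": [56.4, -38.9, 3], "rot": [0, 0, 24], "gripper": 8.5},
  {"offset": [56.4, -38.9, 3], "rot": [0, 0, 24], "gripper": 8.5},
])

```text
time_s: 1.35
eef_pos: [525.2, 35.3, 277.6]
ee_rot: [0.0, 1.0, 0.003, -0.0]
force: [0.4, -1.6, -0.5]
grip_width: 0.997
grip_force: 0.0
```

Request:
step_arm([
  {"offset": [0, 0, 0], "rot": [0, 0, 0], "gripper": 8.5},
  {"offset": [0, 0, 0], "rot": [0, 0, 0], "gripper": 8.5},
])

```text
time_s: 1.55
eef_pos: [524.5, 33.9, 277.2]
ee_rot: [0.0, 1.0, 0.004, -0.001]
force: [0.2, -0.8, -0.2]
grip_width: 0.994
grip_force: 0.0
```

```bash
cat >> h.py <<'E'
def off(x,y,z):
    s=sense(); q=s["ee_rot"]; Rm=R.from_quat([q[1],q[2],q[3],q[0]]).as_matrix()
    return ((Rm.T@(np.array([x,y,z])-s["eef_pos"]))/10).round(2), "yaw",np.degrees(np.arctan2(Rm[1,0],Rm[0,0])).round(2)
E
python3 - <<'E'
from h import *
print(sense()["eef_pos"], off(569.8,108.8,119))
c=cam("wrist"); save(c,"w1"); np.savez("w1.npz",color=c["color"],P=cloud(c))
E
```

```text
[524.48852514  33.85158182 277.2027498 ] (array([ 4.61, -7.46, 15.81]), 'yaw', np.float64(0.45))
```

View pics/w1.png

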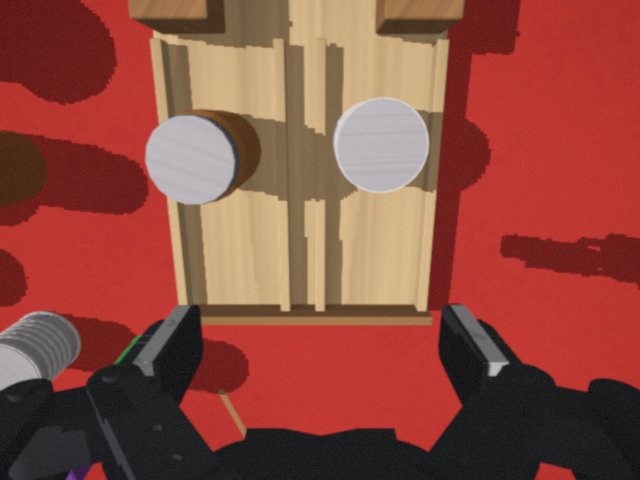

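The wrist view shows the rack head-on: jar lid at (191,159), tin at (381,145), lip along row 317. I check these against the top-camera figures.

Run:
```python
from h import *
P=np.load("w1.npz")["P"]
def c(u,v,z,r=60):
    q=P[v-r:v+r,u-r:u+r]; q=q[abs(q[...,2]-z)<6]; print(np.round(cv2.minEnclosingCircle(q[:,:2].astype(np.float32)),1) if 0 else cv2.minEnclosingCircle(q[:,:2].astype(np.float32)),np.median(q[:,2]))
c(191,159,105);c(381,145,75)
q=P[300:335,190:435].reshape(-1,3); q=q[abs(q[:,2]-40)<3]; print("lip",cv2.minAreaRect(q[:,:2].astype(np.float32)),np.median(q[:,2]))
for n,u0,u1 in(("railL",150,190),("c1",270,290),("c2",310,330),("railR",420,450)):
    q=P[60:290,u0:u1].reshape(-1,3); q=q[abs(q[:,2]-30)<2]; print(n,cv2.fitLine(q[:,:2].astype(np.float32),cv2.DIST_HUBER,0,.01,.01).ravel().round(3))
```

```text
((571.7191162109375, 111.47555541992188), 26.860877990722656) 105.50578767331521
((578.8821411132812, -5.907609462738037), 30.894989013671875) 75.61555321845472
lip ((432.6310729980469, 36.552101135253906), (9.479425430297852, 195.59921264648438), 0.40876492857933044) 40.31370489962379
railL [1.00000e+00 8.00000e-03 5.46733e+02 1.51759e+02]
c1 [1.00000e+00 7.00000e-03 5.53032e+02 6.42210e+01]
c2 [1.0000e+00 8.0000e-03 5.5458e+02 3.4477e+01]
railR [ 1.00000e+00  8.00000e-03  5.54511e+02 -5.31200e+01]
```

Request:
step_arm([
  {"offset": [4.6, -7.5, 0], "rot": [0, 0, 0], "gripper": 8.5},
  {"offset": [4.6, -7.5, 0], "rot": [0, 0, 0], "gripper": 8.5},
  {"offset": [4.6, -7.5, 4], "rot": [0, 0, 0], "gripper": 8.5},
  {"offset": [4.6, -7.5, 4], "rot": [0, 0, 0], "gripper": 8.5},
])

```text
time_s: 2.0
eef_pos: [568.5, 107.5, 233.6]
ee_rot: [0.0, 1.0, 0.002, -0.004]
force: [-0.2, 0.4, -0.7]
grip_width: 0.997
grip_force: 0.0
```

Request:
step_arm([
  {"offset": [0.2, -0.3, 4], "rot": [0, 0, 0], "gripper": 8.5},
  {"offset": [0.2, -0.3, 8], "rot": [0, 0, 0], "gripper": 8.5},
  {"offset": [0.2, -0.3, 11.5], "rot": [0, 0, 0], "gripper": 8.5},
  {"offset": [0.2, -0.3, 11.5], "rot": [0, 0, 0], "gripper": 8.5},
  {"offset": [0.2, -0.3, 11.5], "rot": [0, 0, 0], "gripper": 4.5},
  {"offset": [0.2, -0.3, 11.5], "rot": [0, 0, 0], "gripper": 4.5},
  {"offset": [0.2, -0.3, 11.5], "rot": [0, 0, 0], "gripper": 4.5},
  {"offset": [0.2, -0.3, 11.5], "rot": [0, 0, 0], "gripper": 4.5},
  {"offset": [0.2, -0.3, 11.5], "rot": [0, 0, 0], "gripper": 4.5},
  {"offset": [0.2, -0.3, 11.5], "rot": [0, 0, 0], "gripper": 4.5},
], squeeze=40)

```text
time_s: 3.0
eef_pos: [573.3, 110.9, 126.1]
ee_rot: [0.0, 1.0, 0.003, 0.002]
force: [-1.2, -2.3, 7.3]
grip_width: 0.687
grip_force: 43.3
```

Request:
step_arm([
  {"offset": [0, 0, -0.6], "rot": [0, 0, 0], "gripper": 4.5},
  {"offset": [0, 0, -0.6], "rot": [0, 0, 0], "gripper": 4.5},
  {"offset": [-3, 0.1, -0.6], "rot": [0, 0, 0], "gripper": 4.5},
  {"offset": [-6, 0.2, -0.6], "rot": [0, 0, 0], "gripper": 4.5},
  {"offset": [-9, 0.3, -0.6], "rot": [0, 0, 0], "gripper": 4.5},
  {"offset": [-10.3, 0.3, -0.6], "rot": [0, 0, 0], "gripper": 4.5},
  {"offset": [-10.3, 0.3, -0.6], "rot": [0, 0, 0], "gripper": 4.5},
  {"offset": [-10.3, 0.3, -0.6], "rot": [0, 0, 0], "gripper": 4.5},
])

```text
time_s: 3.8
eef_pos: [469.8, 107.8, 129.3]
ee_rot: [-0.0, 1.0, 0.003, 0.0]
force: [-0.0, -0.1, -2.5]
grip_width: 0.686
grip_force: 44.2
```

Request:
step_arm([
  {"offset": [0, 0, 0.3], "rot": [0, 0, 0], "gripper": 4.5},
  {"offset": [0, 0, 0.4], "rot": [0, 0, 0], "gripper": 4.5},
  {"offset": [0, 0, 0.4], "rot": [0, 0, 0], "gripper": 4.5},
  {"offset": [0, 0, 0.4], "rot": [0, 0, 0], "gripper": 8.5},
  {"offset": [0, 0, 0.4], "rot": [0, 0, 0], "gripper": 8.5},
  {"offset": [0, 0, 0.4], "rot": [0, 0, 0], "gripper": 8.5},
  {"offset": [0, 0, 0.4], "rot": [0, 0, 0], "gripper": 8.5},
  {"offset": [0, 0, -4.6], "rot": [0, 0, 0], "gripper": 8.5},
  {"offset": [0, 0, -7.6], "rot": [0, 0, 0], "gripper": 8.5},
  {"offset": [0, 0, -7.6], "rot": [0, 0, 0], "gripper": 8.5},
])

```text
time_s: 4.8
eef_pos: [470.6, 107.9, 208.3]
ee_rot: [0.0, 1.0, 0.003, 0.004]
force: [0.5, -0.1, -0.9]
grip_width: 0.995
grip_force: 0.0
```

Run:
```python
from h import *
c=cam("wrist");P=cloud(c)
q=P[(abs(P[...,2]-105)<4)&(abs(P[...,0]-469)<60)&(abs(P[...,1]-108)<50)]
print(len(q),cv2.minEnclosingCircle(q[:,:2].astype(np.float32)) if len(q) else 0)
print(sense()["eef_pos"],off(578.9,-6.5,110))
```

```text
9602 ((468.27117919921875, 108.1386947631836), 26.976457595825195)
[469.69243189 107.90386223 206.09020022] (array([10.82, 11.5 ,  9.65]), 'yaw', np.float64(0.34))
```

Request:
step_arm([
  {"offset": [3.6, 3.8, 0], "rot": [0, 0, 0], "gripper": 8.5},
  {"offset": [7.2, 7.6, 0], "rot": [0, 0, 0], "gripper": 8.5},
  {"offset": [10.8, 11.5, 0], "rot": [0, 0, 0], "gripper": 8.5},
  {"offset": [10.8, 11.5, 0], "rot": [0, 0, 0], "gripper": 8.5},
  {"offset": [10.8, 11.5, 5], "rot": [0, 0, 0], "gripper": 8.5},
  {"offset": [10.8, 11.5, 9.6], "rot": [0, 0, 0], "gripper": 8.5},
  {"offset": [10.8, 11.5, 9.6], "rot": [0, 0, 0], "gripper": 8.5},
  {"offset": [10.8, 11.5, 9.6], "rot": [0, 0, 0], "gripper": 8.5},
  {"offset": [10.8, 11.5, 9.6], "rot": [0, 0, 0], "gripper": 4.5},
  {"offset": [10.8, 11.5, 9.6], "rot": [0, 0, 0], "gripper": 4.5},
  {"offset": [10.8, 11.5, 9.6], "rot": [0, 0, 0], "gripper": 4.5},
  {"offset": [10.8, 11.5, 9.6], "rot": [0, 0, 0], "gripper": 4.5},
])

```text
time_s: 6.05
eef_pos: [578.7, -6.5, 111.2]
ee_rot: [0.0, 1.0, 0.003, 0.002]
force: [-1.2, 0.7, 6.3]
grip_width: 0.693
grip_force: 42.5
```

Request:
step_arm([
  {"offset": [0, 0, 0], "rot": [0, 0, 0], "gripper": 4.5},
  {"offset": [0, 0, -0.3], "rot": [0, 0, 0], "gripper": 4.5},
  {"offset": [0, 0, -0.6], "rot": [0, 0, 0], "gripper": 4.5},
  {"offset": [0, 0, -0.6], "rot": [0, 0, 0], "gripper": 4.5},
])

```text
time_s: 6.45
eef_pos: [577.9, -6.5, 115.4]
ee_rot: [0.0, 1.0, 0.003, 0.0]
force: [0.0, 1.2, -3.3]
grip_width: 0.692
grip_force: 43.5
```

Request:
step_arm([
  {"offset": [-3.5, 0.1, 0], "rot": [0, 0, 0], "gripper": 4.5},
  {"offset": [-7, 0.2, 0], "rot": [0, 0, 0], "gripper": 4.5},
  {"offset": [-10.9, 0.4, 0], "rot": [0, 0, 0], "gripper": 4.5},
  {"offset": [-10.9, 0.4, 0], "rot": [0, 0, 0], "gripper": 4.5},
  {"offset": [-10.9, 0.4, 0.4], "rot": [0, 0, 0], "gripper": 4.5},
  {"offset": [-10.9, 0.4, 0.5], "rot": [0, 0, 0], "gripper": 4.5},
  {"offset": [-10.9, 0.4, 0.5], "rot": [0, 0, 0], "gripper": 8.5},
  {"offset": [-10.9, 0.4, 0.5], "rot": [0, 0, 0], "gripper": 8.5},
  {"offset": [-10.9, 0.4, 0.5], "rot": [0, 0, 0], "gripper": 8.5},
  {"offset": [-10.9, 0.4, 0.5], "rot": [0, 0, 0], "gripper": 8.5},
  {"offset": [-10.9, 0.4, -4], "rot": [0, 0, 0], "gripper": 8.5},
  {"offset": [-10.9, 0.4, -8], "rot": [0, 0, 0], "gripper": 8.5},
])

```text
time_s: 7.65
eef_pos: [468.6, -11.1, 195.6]
ee_rot: [-0.0, 1.0, 0.003, -0.001]
force: [0.6, 0.2, 1.0]
grip_width: 0.994
grip_force: 0.0
```

Request:
step_arm([
  {"offset": [0, 0, -3], "rot": [0, 0, 0], "gripper": 8.5},
  {"offset": [0, 0, -3], "rot": [0, 0, 0], "gripper": 8.5},
])

```text
time_s: 7.85
eef_pos: [470.2, -11.4, 228.4]
ee_rot: [0.001, 1.0, 0.003, 0.004]
force: [0.5, 0.4, -0.9]
grip_width: 0.996
grip_force: 0.0
```

Run:
```python
from h import *
c=cam("wrist");P=cloud(c)
q=P[(abs(P[...,2]-75)<4)&(abs(P[...,0]-469)<60)&(abs(P[...,1]+10)<50)]
print(len(q),cv2.minEnclosingCircle(q[:,:2].astype(np.float32)) if len(q) else 0)
print(sense()["eef_pos"],off(603,-271,230))
```

```text
8458 ((474.27606201171875, -11.391583442687988), 31.045671463012695)
[469.3711615  -11.23971764 226.13738767] (array([13.21, 26.06, -0.32]), 'yaw', np.float64(0.34))
```

Request:
step_arm([
  {"offset": [13.3, 26, 0], "rot": [0, 0, 0], "gripper": 8.5},
  {"offset": [13.3, 26, 0], "rot": [0, 0, 0], "gripper": 8.5},
  {"offset": [13.3, 26, 0], "rot": [0, 0, 0], "gripper": 8.5},
  {"offset": [13.3, 26, 0], "rot": [0, 0, 0], "gripper": 8.5},
  {"offset": [13.3, 26, 0], "rot": [0, 0, 0], "gripper": 8.5},
  {"offset": [13.3, 26, 0], "rot": [0, 0, 0], "gripper": 8.5},
  {"offset": [13.3, 26, 0], "rot": [0, 0, 0], "gripper": 8.5},
  {"offset": [13.3, 26, 0], "rot": [0, 0, 0], "gripper": 8.5},
])

```text
time_s: 8.7
eef_pos: [603.0, -270.6, 222.4]
ee_rot: [-0.001, 1.0, 0.002, -0.001]
force: [-0.0, 0.8, -0.5]
grip_width: 0.997
grip_force: 0.0
```

```bash
cat >> h.py <<'E'
def find(x,y,z,r=70):
    c=cam("wrist");P=cloud(c)
    q=P[(abs(P[...,2]-z)<5)&(np.hypot(P[...,0]-x,P[...,1]-y)<r)]
    (a,b),rad=cv2.minEnclosingCircle(q[:,:2].astype(np.float32)); print("at",round(a,1),round(b,1),"r",round(rad,1),"z",np.median(q[:,2]).round(1),len(q)); return a,b
E
python3 - <<'E'
from h import *
a,b=find(604,-270,90,50)
print(sense()["eef_pos"],off(a,b,106))
E
```

```text
at 604.4 -269.5 r 27.0 z 90.6 7518
[ 603.0149415  -269.71662101  223.13626527] (array([ 0.17,  0.  , 11.71]), 'yaw', np.float64(0.35))
```

Request:
step_arm([
  {"offset": [0.1, 0, 5], "rot": [0, 0, 0], "gripper": 8.5},
  {"offset": [0.1, 0, 9], "rot": [0, 0, 0], "gripper": 8.5},
  {"offset": [0.1, 0, 11.8], "rot": [0, 0, 0], "gripper": 8.5},
  {"offset": [0.1, 0, 11.8], "rot": [0, 0, 0], "gripper": 8.5},
  {"offset": [0.1, 0, 11.8], "rot": [0, 0, 0], "gripper": 8.5},
  {"offset": [0.1, 0, 11.8], "rot": [0, 0, 0], "gripper": 4.5},
  {"offset": [0.1, 0, 11.8], "rot": [0, 0, 0], "gripper": 4.5},
  {"offset": [0.1, 0, 11.8], "rot": [0, 0, 0], "gripper": 4.5},
  {"offset": [0.1, 0, 11.8], "rot": [0, 0, 0], "gripper": 4.5},
  {"offset": [0.1, 0, 11.8], "rot": [0, 0, 0], "gripper": 4.5},
  {"offset": [0.1, 0, 11.8], "rot": [0, 0, 0], "gripper": 4.5},
])

```text
time_s: 9.85
eef_pos: [605.0, -270.5, 109.2]
ee_rot: [0.001, 1.0, 0.003, 0.001]
force: [-0.7, 2.0, 7.7]
grip_width: 0.687
grip_force: 42.7
```

Request:
step_arm([
  {"offset": [0, 0, -4], "rot": [0, 0, 0], "gripper": 4.5},
  {"offset": [0, 0, -8], "rot": [0, 0, 0], "gripper": 4.5},
  {"offset": [0, 0, -12], "rot": [0, 0, 0], "gripper": 4.5},
  {"offset": [0, 0, -12], "rot": [0, 0, 0], "gripper": 4.5},
])

```text
time_s: 10.25
eef_pos: [605.6, -271.0, 234.0]
ee_rot: [0.003, 1.0, 0.003, 0.005]
force: [0.1, -0.0, -2.5]
grip_width: 0.687
grip_force: 45.7
```

Run:
```python
from h import *
print(sense()["eef_pos"],off(535.5,107.7,230))
```

```text
[ 605.63465473 -271.04965654  233.95867573] (array([ -6.78, -37.92,   0.08]), 'yaw', np.float64(0.35))
```

Request:
step_arm([
  {"offset": [-6.8, -37.9, 0], "rot": [0, 0, 0], "gripper": 4.5},
  {"offset": [-6.8, -37.9, 0], "rot": [0, 0, 0], "gripper": 4.5},
  {"offset": [-6.8, -37.9, 0], "rot": [0, 0, 0], "gripper": 4.5},
  {"offset": [-6.8, -37.9, 0], "rot": [0, 0, 0], "gripper": 4.5},
  {"offset": [-6.8, -37.9, 0], "rot": [0, 0, 0], "gripper": 4.5},
  {"offset": [-6.8, -37.9, 0], "rot": [0, 0, 0], "gripper": 4.5},
  {"offset": [-6.8, -37.9, 0], "rot": [0, 0, 0], "gripper": 4.5},
  {"offset": [-6.8, -37.9, 0], "rot": [0, 0, 0], "gripper": 4.5},
  {"offset": [-6.8, -37.9, 0], "rot": [0, 0, 0], "gripper": 4.5},
  {"offset": [-6.8, -37.9, 0], "rot": [0, 0, 0], "gripper": 4.5},
  {"offset": [-6.8, -37.9, 0], "rot": [0, 0, 0], "gripper": 4.5},
])

```text
time_s: 11.35
eef_pos: [534.1, 107.5, 226.5]
ee_rot: [0.0, 1.0, 0.003, -0.0]
force: [-0.1, -0.2, -2.4]
grip_width: 0.683
grip_force: 45.8
```

Run:
```python
from h import *
print(sense()["eef_pos"],off(535.5,107.7,124.5))
```

```text
[534.14479809 107.50493542 226.46313606] (array([ 0.14, -0.02, 10.2 ]), 'yaw', np.float64(0.29))
```

Request:
step_arm([
  {"offset": [0.1, 0, 4], "rot": [0, 0, 0], "gripper": 4.5},
  {"offset": [0.1, 0, 7.5], "rot": [0, 0, 0], "gripper": 4.5},
  {"offset": [0.1, 0, 9.3], "rot": [0, 0, 0], "gripper": 4.5},
  {"offset": [0.1, 0, 9.8], "rot": [0, 0, 0], "gripper": 4.5},
  {"offset": [0.1, 0, 10.2], "rot": [0, 0, 0], "gripper": 4.5},
  {"offset": [0.1, 0, 10.2], "rot": [0, 0, 0], "gripper": 4.5},
])

```text
time_s: 11.95
eef_pos: [535.5, 107.8, 125.3]
ee_rot: [0.0, 1.0, 0.003, 0.001]
force: [-0.8, -0.8, -3.5]
grip_width: 0.689
grip_force: 45.8
```

Request:
step_arm([
  {"offset": [0, 0, 0.2], "rot": [0, 0, 0], "gripper": 4.5},
  {"offset": [0, 0, 0.3], "rot": [0, 0, 0], "gripper": 4.5},
  {"offset": [0, 0, 0.3], "rot": [0, 0, 0], "gripper": 4.5},
])

```text
time_s: 12.25
eef_pos: [535.8, 108.1, 124.2]
ee_rot: [0.0, 1.0, 0.003, 0.001]
force: [-5.1, -2.6, 11.4]
grip_width: 0.687
grip_force: 47.1
```

Touching down. Release, lift, go to jar A.

Request:
step_arm([
  {"offset": [0, 0, 0.1], "rot": [0, 0, 0], "gripper": 8.5},
  {"offset": [0, 0, 0.1], "rot": [0, 0, 0], "gripper": 8.5},
  {"offset": [0, 0, 0.1], "rot": [0, 0, 0], "gripper": 8.5},
  {"offset": [0, 0, 0.1], "rot": [0, 0, 0], "gripper": 8.5},
  {"offset": [0, 0, -4], "rot": [0, 0, 0], "gripper": 8.5},
  {"offset": [0, 0, -8], "rot": [0, 0, 0], "gripper": 8.5},
  {"offset": [0, 0, -10.5], "rot": [0, 0, 0], "gripper": 8.5},
  {"offset": [0, 0, -10.5], "rot": [0, 0, 0], "gripper": 8.5},
])

```text
time_s: 13.05
eef_pos: [536.2, 108.3, 230.4]
ee_rot: [0.0, 1.0, 0.003, 0.003]
force: [0.8, -0.8, -0.3]
grip_width: 0.996
grip_force: 0.0
```

Run:
```python
from h import *
find(535,108,105,36)
print(sense()["eef_pos"],off(555.5,294.5,225))
```

```text
at 535.5 108.3 r 26.9 z 105.6 7898
[535.49096283 108.27823373 228.01279266] (array([  2.11, -18.61,   0.31]), 'yaw', np.float64(0.34))
```

Request:
step_arm([
  {"offset": [2, -18.6, 0], "rot": [0, 0, 0], "gripper": 8.5},
  {"offset": [2, -18.6, 0], "rot": [0, 0, 0], "gripper": 8.5},
  {"offset": [2, -18.6, 0], "rot": [0, 0, 0], "gripper": 8.5},
  {"offset": [2, -18.6, 0], "rot": [0, 0, 0], "gripper": 8.5},
  {"offset": [2, -18.6, 0], "rot": [0, 0, 0], "gripper": 8.5},
  {"offset": [2, -18.6, 0], "rot": [0, 0, 0], "gripper": 8.5},
])

```text
time_s: 13.7
eef_pos: [553.5, 294.6, 225.0]
ee_rot: [0.001, 1.0, 0.004, -0.001]
force: [-0.2, -0.8, 0.4]
grip_width: 0.994
grip_force: 0.0
```

Run:
```python
from h import *
a,b=find(555,294,90,50)
print(sense()["eef_pos"],off(a,b,106))
```

```text
at 555.1 296.2 r 27.0 z 90.6 7347
[553.76119485 293.78840363 225.43417795] (array([ 0.17, -0.25, 11.94]), 'yaw', np.float64(0.33))
```

Request:
step_arm([
  {"offset": [0.1, -0.2, 5], "rot": [0, 0, 0], "gripper": 8.5},
  {"offset": [0.1, -0.2, 9], "rot": [0, 0, 0], "gripper": 8.5},
  {"offset": [0.1, -0.2, 12], "rot": [0, 0, 0], "gripper": 8.5},
  {"offset": [0.1, -0.2, 12], "rot": [0, 0, 0], "gripper": 8.5},
  {"offset": [0.1, -0.2, 12], "rot": [0, 0, 0], "gripper": 8.5},
  {"offset": [0.1, -0.2, 12], "rot": [0, 0, 0], "gripper": 4.5},
  {"offset": [0.1, -0.2, 12], "rot": [0, 0, 0], "gripper": 4.5},
  {"offset": [0.1, -0.2, 12], "rot": [0, 0, 0], "gripper": 4.5},
  {"offset": [0.1, -0.2, 12], "rot": [0, 0, 0], "gripper": 4.5},
  {"offset": [0.1, -0.2, 12], "rot": [0, 0, 0], "gripper": 4.5},
  {"offset": [0.1, -0.2, 12], "rot": [0, 0, 0], "gripper": 4.5},
])

```text
time_s: 14.85
eef_pos: [555.8, 296.4, 109.0]
ee_rot: [-0.0, 1.0, 0.003, 0.002]
force: [-0.3, -1.7, 5.9]
grip_width: 0.688
grip_force: 44.2
```

Request:
step_arm([
  {"offset": [0, 0, -4], "rot": [0, 0, 0], "gripper": 4.5},
  {"offset": [0, 0, -8], "rot": [0, 0, 0], "gripper": 4.5},
  {"offset": [0, 0, -12], "rot": [0, 0, 0], "gripper": 4.5},
  {"offset": [0, 0, -12], "rot": [0, 0, 0], "gripper": 4.5},
  {"offset": [0, 0, -12], "rot": [0, 0, 0], "gripper": 4.5},
])

```text
time_s: 15.35
eef_pos: [554.9, 296.3, 227.3]
ee_rot: [-0.0, 1.0, 0.003, 0.001]
force: [-0.5, 0.4, -4.2]
grip_width: 0.685
grip_force: 45.6
```

Run:
```python
from h import *
print(sense()["eef_pos"],off(606,108.5,230))
```

```text
[554.85031992 296.34566007 227.29120761] (array([ 5.  , 18.81, -0.27]), 'yaw', np.float64(0.34))
```

Request:
step_arm([
  {"offset": [5, 18.8, 0], "rot": [0, 0, 0], "gripper": 4.5},
  {"offset": [5, 18.8, 0], "rot": [0, 0, 0], "gripper": 4.5},
  {"offset": [5, 18.8, 0], "rot": [0, 0, 0], "gripper": 4.5},
  {"offset": [5, 18.8, 0], "rot": [0, 0, 0], "gripper": 4.5},
  {"offset": [5, 18.8, 0], "rot": [0, 0, 0], "gripper": 4.5},
  {"offset": [5, 18.8, 0], "rot": [0, 0, 0], "gripper": 4.5},
  {"offset": [5, 18.8, 0], "rot": [0, 0, 0], "gripper": 4.5},
])

```text
time_s: 16.05
eef_pos: [605.5, 109.5, 225.6]
ee_rot: [-0.0, 1.0, 0.003, -0.001]
force: [-0.6, 0.5, -3.2]
grip_width: 0.685
grip_force: 45.6
```

Run:
```python
from h import *
print(sense()["eef_pos"],off(606,108.5,124.5))
```

```text
[605.54249496 109.5485631  225.63197184] (array([ 0.07,  0.11, 10.11]), 'yaw', np.float64(0.39))
```

Request:
step_arm([
  {"offset": [0.1, 0, 4], "rot": [0, 0, 0], "gripper": 4.5},
  {"offset": [0.1, 0.1, 7.5], "rot": [0, 0, 0], "gripper": 4.5},
  {"offset": [0.1, 0.1, 9.3], "rot": [0, 0, 0], "gripper": 4.5},
  {"offset": [0.1, 0.1, 9.8], "rot": [0, 0, 0], "gripper": 4.5},
  {"offset": [0.1, 0.1, 10.2], "rot": [0, 0, 0], "gripper": 4.5},
  {"offset": [0.1, 0.1, 10.3], "rot": [0, 0, 0], "gripper": 4.5},
  {"offset": [0.1, 0.1, 10.3], "rot": [0, 0, 0], "gripper": 4.5},
])

```text
time_s: 16.75
eef_pos: [607.4, 108.0, 124.7]
ee_rot: [-0.0, 1.0, 0.003, 0.001]
force: [0.1, 0.0, -2.3]
grip_width: 0.685
grip_force: 45.6
```

Request:
step_arm([
  {"offset": [0, 0, 0.1], "rot": [0, 0, 0], "gripper": 4.5},
  {"offset": [0, 0, 0.3], "rot": [0, 0, 0], "gripper": 4.5},
  {"offset": [0, 0, 0.3], "rot": [0, 0, 0], "gripper": 4.5},
])

```text
time_s: 17.05
eef_pos: [607.6, 107.8, 124.0]
ee_rot: [0.0, 1.0, 0.003, 0.001]
force: [-8.2, -0.4, 17.8]
grip_width: 0.686
grip_force: 47.9
```

Request:
step_arm([
  {"offset": [0, 0, -0.1], "rot": [0, 0, 0], "gripper": 8.5},
  {"offset": [0, 0, -0.1], "rot": [0, 0, 0], "gripper": 8.5},
  {"offset": [0, 0, -0.1], "rot": [0, 0, 0], "gripper": 8.5},
  {"offset": [0, 0, -0.1], "rot": [0, 0, 0], "gripper": 8.5},
  {"offset": [0, 0, -4], "rot": [0, 0, 0], "gripper": 8.5},
  {"offset": [0, 0, -8], "rot": [0, 0, 0], "gripper": 8.5},
  {"offset": [0, 0, -10.5], "rot": [0, 0, 0], "gripper": 8.5},
  {"offset": [0, 0, -10.5], "rot": [0, 0, 0], "gripper": 8.5},
])

```text
time_s: 17.85
eef_pos: [608.2, 107.7, 229.7]
ee_rot: [0.0, 1.0, 0.003, 0.004]
force: [0.6, -0.3, -0.2]
grip_width: 0.993
grip_force: 0.0
```

Run:
```python
from h import *
find(606,108,105,36)
print(sense()["eef_pos"],off(389.5,294.5,225))
c=cam("top");P=cloud(c);save(c,"top1")
for n,x,y in(("A",463,389),("B",387,292)):
    q=P[(abs(P[...,2]-60)<6)&(np.hypot(P[...,0]-x,P[...,1]-y)<60)]; print(n,cv2.minEnclosingCircle(q[:,:2].astype(np.float32)),q.mean(0),len(q))
```

```text
at 607.1 108.0 r 27.0 z 105.6 7949
[607.492727   107.68662369 227.07567355] (array([-21.69, -18.81,   0.14]), 'yaw', np.float64(0.34))
A ((461.7889404296875, 389.15118408203125), 31.052221298217773) [461.18103258 389.49502899  60.08662959] 284
B ((388.06097412109375, 292.41632080078125), 31.746719360351562) [387.89403169 292.95671883  60.08546822] 285
```

Request:
step_arm([
  {"offset": [-21.7, -18.8, 0], "rot": [0, 0, 0], "gripper": 8.5},
  {"offset": [-21.7, -18.8, 0], "rot": [0, 0, 0], "gripper": 8.5},
  {"offset": [-21.7, -18.8, 0], "rot": [0, 0, 0], "gripper": 8.5},
  {"offset": [-21.7, -18.8, 0], "rot": [0, 0, 0], "gripper": 8.5},
  {"offset": [-21.7, -18.8, 0], "rot": [0, 0, 0], "gripper": 8.5},
  {"offset": [-21.7, -18.8, 0], "rot": [0, 0, 0], "gripper": 8.5},
  {"offset": [-21.7, -18.8, 0], "rot": [0, 0, 0], "gripper": 8.5},
  {"offset": [-21.7, -18.8, 0], "rot": [0, 0, 0], "gripper": 8.5},
  {"offset": [-21.7, -18.8, 0], "rot": [0, 0, 0], "gripper": 8.5},
])

```text
time_s: 18.85
eef_pos: [389.6, 293.8, 225.0]
ee_rot: [0.0, 1.0, 0.003, -0.0]
force: [0.1, 0.1, 0.0]
grip_width: 0.993
grip_force: 0.0
```

Run:
```python
from h import *
a,b=find(389,294,60,45)
print(sense()["eef_pos"],off(a,b,92))
```

```text
at 388.8 295.6 r 31.1 z 60.5 7636
[389.71894167 293.69875958 225.14003499] (array([-0.08, -0.2 , 13.31]), 'yaw', np.float64(0.26))
```

Request:
step_arm([
  {"offset": [-0.1, -0.2, 5], "rot": [0, 0, 0], "gripper": 8.5},
  {"offset": [-0.1, -0.2, 10], "rot": [0, 0, 0], "gripper": 8.5},
  {"offset": [-0.1, -0.2, 13], "rot": [0, 0, 0], "gripper": 8.5},
  {"offset": [-0.1, -0.2, 13], "rot": [0, 0, 0], "gripper": 8.5},
  {"offset": [-0.1, -0.2, 13], "rot": [0, 0, 0], "gripper": 8.5},
  {"offset": [-0.1, -0.2, 13], "rot": [0, 0, 0], "gripper": 4.5},
  {"offset": [-0.1, -0.2, 13], "rot": [0, 0, 0], "gripper": 4.5},
  {"offset": [-0.1, -0.2, 13], "rot": [0, 0, 0], "gripper": 4.5},
  {"offset": [-0.1, -0.2, 13], "rot": [0, 0, 0], "gripper": 4.5},
  {"offset": [-0.1, -0.2, 13], "rot": [0, 0, 0], "gripper": 4.5},
  {"offset": [-0.1, -0.2, 13], "rot": [0, 0, 0], "gripper": 4.5},
])

```text
time_s: 20.0
eef_pos: [388.9, 296.6, 97.6]
ee_rot: [-0.001, 1.0, 0.003, 0.002]
force: [-0.5, -1.6, 7.0]
grip_width: 0.693
grip_force: 42.0
```

Request:
step_arm([
  {"offset": [0, 0, -4], "rot": [0, 0, 0], "gripper": 4.5},
  {"offset": [0, 0, -8], "rot": [0, 0, 0], "gripper": 4.5},
  {"offset": [0, 0, -12.5], "rot": [0, 0, 0], "gripper": 4.5},
  {"offset": [0, 0, -12.5], "rot": [0, 0, 0], "gripper": 4.5},
  {"offset": [0, 0, -12.5], "rot": [0, 0, 0], "gripper": 4.5},
])

```text
time_s: 20.5
eef_pos: [387.9, 296.4, 221.7]
ee_rot: [-0.0, 1.0, 0.003, 0.001]
force: [-0.9, -0.5, -2.7]
grip_width: 0.691
grip_force: 46.0
```

Run:
```python
from h import *
print(sense()["eef_pos"],off(538,-10.2,222))
```

```text
[387.93488453 296.38581097 221.65479446] (array([ 1.482e+01,  3.075e+01, -3.000e-02]), 'yaw', np.float64(0.34))
```

Request:
step_arm([
  {"offset": [15, 30.7, -1], "rot": [0, 0, 0], "gripper": 4.5},
  {"offset": [15, 30.7, -1], "rot": [0, 0, 0], "gripper": 4.5},
  {"offset": [15, 30.7, -1], "rot": [0, 0, 0], "gripper": 4.5},
  {"offset": [15, 30.7, -1], "rot": [0, 0, 0], "gripper": 4.5},
  {"offset": [15, 30.7, -1], "rot": [0, 0, 0], "gripper": 4.5},
  {"offset": [15, 30.7, -1], "rot": [0, 0, 0], "gripper": 4.5},
  {"offset": [15, 30.7, -1], "rot": [0, 0, 0], "gripper": 4.5},
  {"offset": [15, 30.7, -1], "rot": [0, 0, 0], "gripper": 4.5},
  {"offset": [15, 30.7, -1], "rot": [0, 0, 0], "gripper": 4.5},
  {"offset": [15, 30.7, -1], "rot": [0, 0, 0], "gripper": 4.5},
])

```text
time_s: 21.5
eef_pos: [539.2, -8.9, 229.8]
ee_rot: [-0.0, 1.0, 0.003, -0.001]
force: [-0.3, 0.9, -2.4]
grip_width: 0.69
grip_force: 45.7
```

Run:
```python
from h import *
print(sense()["eef_pos"],off(540,-10.2,112.5))
```

```text
[539.151109    -8.91662201 229.76639667] (array([ 0.11,  0.14, 11.73]), 'yaw', np.float64(0.38))
```

Request:
step_arm([
  {"offset": [0.1, 0.1, 4], "rot": [0, 0, 0], "gripper": 4.5},
  {"offset": [0.1, 0.1, 8], "rot": [0, 0, 0], "gripper": 4.5},
  {"offset": [0.1, 0.1, 10.8], "rot": [0, 0, 0], "gripper": 4.5},
  {"offset": [0.1, 0.1, 11.3], "rot": [0, 0, 0], "gripper": 4.5},
  {"offset": [0.1, 0.1, 11.7], "rot": [0, 0, 0], "gripper": 4.5},
  {"offset": [0.1, 0.1, 11.9], "rot": [0, 0, 0], "gripper": 4.5},
  {"offset": [0.1, 0.1, 11.9], "rot": [0, 0, 0], "gripper": 4.5},
  {"offset": [0.1, 0.1, 11.9], "rot": [0, 0, 0], "gripper": 4.5},
])

```text
time_s: 22.3
eef_pos: [541.2, -10.7, 112.8]
ee_rot: [0.0, 1.0, 0.003, 0.001]
force: [-0.1, -0.6, -2.2]
grip_width: 0.693
grip_force: 45.7
```

Request:
step_arm([
  {"offset": [0, 0, 0.1], "rot": [0, 0, 0], "gripper": 4.5},
  {"offset": [0, 0, 0.3], "rot": [0, 0, 0], "gripper": 4.5},
  {"offset": [0, 0, 0.3], "rot": [0, 0, 0], "gripper": 4.5},
])

```text
time_s: 22.6
eef_pos: [541.3, -10.7, 112.6]
ee_rot: [0.0, 1.0, 0.003, 0.001]
force: [-14.3, 1.5, 33.2]
grip_width: 0.691
grip_force: 49.3
```

Request:
step_arm([
  {"offset": [0, 0, -0.2], "rot": [0, 0, 0], "gripper": 4.5},
  {"offset": [0, 0, -0.2], "rot": [0, 0, 0], "gripper": 8.5},
  {"offset": [0, 0, -0.2], "rot": [0, 0, 0], "gripper": 8.5},
  {"offset": [0, 0, -0.2], "rot": [0, 0, 0], "gripper": 8.5},
  {"offset": [0, 0, -0.2], "rot": [0, 0, 0], "gripper": 8.5},
  {"offset": [0, 0, -4], "rot": [0, 0, 0], "gripper": 8.5},
  {"offset": [0, 0, -8], "rot": [0, 0, 0], "gripper": 8.5},
  {"offset": [0, 0, -12], "rot": [0, 0, 0], "gripper": 8.5},
  {"offset": [0, 0, -12], "rot": [0, 0, 0], "gripper": 8.5},
])

```text
time_s: 23.5
eef_pos: [542.4, -11.0, 233.8]
ee_rot: [0.001, 1.0, 0.003, 0.005]
force: [-1.5, -0.5, -0.1]
grip_width: 0.997
grip_force: 0.0
```

Run:
```python
from h import *
find(540,-10,75,36)
c=cam("top");P=cloud(c)
q=P[(abs(P[...,2]-60)<6)&(np.hypot(P[...,0]-463,P[...,1]-389)<60)]; (a,b),r=cv2.minEnclosingCircle(q[:,:2].astype(np.float32)); print(a,b,r)
print(sense()["eef_pos"],off(a+1,b+3,230))
```

```text
at 538.0 -10.5 r 34.1 z 75.5 8016
462.3075866699219 389.6271057128906 31.230937957763672
[540.8806813  -10.7333493  229.00289379] (array([ -7.52, -40.38,  -0.12]), 'yaw', np.float64(0.34))
```

Request:
step_arm([
  {"offset": [-7.5, -40.4, 0], "rot": [0, 0, 0], "gripper": 8.5},
  {"offset": [-7.5, -40.4, 0], "rot": [0, 0, 0], "gripper": 8.5},
  {"offset": [-7.5, -40.4, 0], "rot": [0, 0, 0], "gripper": 8.5},
  {"offset": [-7.5, -40.4, 0], "rot": [0, 0, 0], "gripper": 8.5},
  {"offset": [-7.5, -40.4, 0], "rot": [0, 0, 0], "gripper": 8.5},
  {"offset": [-7.5, -40.4, 0], "rot": [0, 0, 0], "gripper": 8.5},
  {"offset": [-7.5, -40.4, 0], "rot": [0, 0, 0], "gripper": 8.5},
  {"offset": [-7.5, -40.4, 0], "rot": [0, 0, 0], "gripper": 8.5},
  {"offset": [-7.5, -40.4, 0], "rot": [0, 0, 0], "gripper": 8.5},
  {"offset": [-7.5, -40.4, 0], "rot": [0, 0, 0], "gripper": 8.5},
  {"offset": [-7.5, -40.4, 0], "rot": [0, 0, 0], "gripper": 8.5},
])

```text
time_s: 24.7
eef_pos: [463.6, 391.7, 227.7]
ee_rot: [0.001, 1.0, 0.003, -0.001]
force: [-0.1, -0.0, -0.8]
grip_width: 0.994
grip_force: 0.0
```

Run:
```python
from h import *
a,b=find(463,392,60,45)
print(sense()["eef_pos"],off(a,b,95))
```

```text
at 463.3 392.7 r 31.0 z 60.5 7490
[463.89834099 391.40356177 228.06619733] (array([-0.04, -0.14, 13.31]), 'yaw', np.float64(0.25))
```

Run:
```python
from h import *
c=cam("wrist");P=cloud(c); q=P[(P[...,2]>12)&(abs(P[...,0]-463)<25)&(P[...,1]>428)&(P[...,1]<560)]; print(len(q), np.percentile(q[:,1],[0,1,5]) if len(q) else "", q[:,2].max() if len(q) else "")
c=cam("top");P=cloud(c); q=P[(P[...,2]>12)&(P[...,2]<50)&(abs(P[...,0]-463)<25)&(P[...,1]>428)&(P[...,1]<560)]; print(len(q),np.percentile(q[:,1],[0,1,5,95]),q[:,2].max())
```

```text
24232 [428.00035933 429.1087302  433.1558627 ] 239.9556834158863
16 [488.77300576 489.41469914 491.98147268 507.53594417] 47.06166975027827
```

Run:
```python
import numpy as np
P=np.load("top0.npz")["P"]; q=P[(P[...,2]>12)&(P[...,2]<50)&(abs(P[...,0]-463)<35)&(P[...,1]>425)&(P[...,1]<560)]; print(len(q),np.percentile(q[:,1],[0,1,5,95]),q[:,2].max())
```

```text
445 [448.28250397 449.57767063 451.79249511 505.44295454] 46.074538499722166
```

The brush edge is at y≈450, so I go down with the fingers opened only part way.

Request:
step_arm([
  {"offset": [0, -0.1, 5], "rot": [0, 0, 0], "gripper": 7.2},
  {"offset": [0, -0.1, 8], "rot": [0, 0, 0], "gripper": 7.2},
  {"offset": [0, -0.1, 8], "rot": [0, 0, 0], "gripper": 7.2},
  {"offset": [0, -0.1, 11], "rot": [0, 0, 0], "gripper": 7.2},
  {"offset": [0, -0.1, 13], "rot": [0, 0, 0], "gripper": 7.2},
  {"offset": [0, -0.1, 13], "rot": [0, 0, 0], "gripper": 7.2},
  {"offset": [0, -0.1, 13], "rot": [0, 0, 0], "gripper": 4.5},
  {"offset": [0, -0.1, 13], "rot": [0, 0, 0], "gripper": 4.5},
  {"offset": [0, -0.1, 13], "rot": [0, 0, 0], "gripper": 4.5},
  {"offset": [0, -0.1, 13], "rot": [0, 0, 0], "gripper": 4.5},
  {"offset": [0, -0.1, 13], "rot": [0, 0, 0], "gripper": 4.5},
])

```text
time_s: 25.95
eef_pos: [464.4, 394.1, 101.0]
ee_rot: [-0.001, 1.0, 0.003, 0.002]
force: [0.3, -1.9, 7.1]
grip_width: 0.692
grip_force: 44.7
```

Request:
step_arm([
  {"offset": [0, 0, -4], "rot": [0, 0, 0], "gripper": 4.5},
  {"offset": [0, 0, -8], "rot": [0, 0, 0], "gripper": 4.5},
  {"offset": [0, 0, -13], "rot": [0, 0, 0], "gripper": 4.5},
  {"offset": [0, 0, -13], "rot": [0, 0, 0], "gripper": 4.5},
  {"offset": [0, 0, -13], "rot": [0, 0, 0], "gripper": 4.5},
])

```text
time_s: 26.45
eef_pos: [463.3, 393.8, 229.5]
ee_rot: [-0.0, 1.0, 0.003, 0.001]
force: [-0.9, -0.9, -4.6]
grip_width: 0.688
grip_force: 46.2
```

Run:
```python
from h import *
print(sense()["eef_pos"],off(610,-9.8,228))
```

```text
[463.31239072 393.81789796 229.52958498] (array([14.43, 40.45,  0.14]), 'yaw', np.float64(0.34))
```

Request:
step_arm([
  {"offset": [14.5, 40.4, 0], "rot": [0, 0, 0], "gripper": 4.5},
  {"offset": [14.5, 40.4, 0], "rot": [0, 0, 0], "gripper": 4.5},
  {"offset": [14.5, 40.4, 0], "rot": [0, 0, 0], "gripper": 4.5},
  {"offset": [14.5, 40.4, 0], "rot": [0, 0, 0], "gripper": 4.5},
  {"offset": [14.5, 40.4, 0], "rot": [0, 0, 0], "gripper": 4.5},
  {"offset": [14.5, 40.4, 0], "rot": [0, 0, 0], "gripper": 4.5},
  {"offset": [14.5, 40.4, 0], "rot": [0, 0, 0], "gripper": 4.5},
  {"offset": [14.5, 40.4, 0], "rot": [0, 0, 0], "gripper": 4.5},
  {"offset": [14.5, 40.4, 0], "rot": [0, 0, 0], "gripper": 4.5},
  {"offset": [14.5, 40.4, 0], "rot": [0, 0, 0], "gripper": 4.5},
  {"offset": [14.5, 40.4, 0], "rot": [0, 0, 0], "gripper": 4.5},
  {"offset": [14.5, 40.4, 0], "rot": [0, 0, 0], "gripper": 4.5},
])

```text
time_s: 27.65
eef_pos: [610.2, -8.1, 227.7]
ee_rot: [-0.0, 1.0, 0.003, -0.001]
force: [0.9, 0.8, -2.7]
grip_width: 0.689
grip_force: 46.1
```

Run:
```python
from h import *
print(sense()["eef_pos"],off(610,-9.8,116.5))
```

```text
[610.2095271   -8.13281951 227.70341085] (array([ 0.  ,  0.18, 11.12]), 'yaw', np.float64(0.4))
```

Request:
step_arm([
  {"offset": [0, 0.2, 4], "rot": [0, 0, 0], "gripper": 4.5},
  {"offset": [0, 0.2, 8], "rot": [0, 0, 0], "gripper": 4.5},
  {"offset": [0, 0.2, 10.2], "rot": [0, 0, 0], "gripper": 4.5},
  {"offset": [0, 0.2, 10.8], "rot": [0, 0, 0], "gripper": 4.5},
  {"offset": [0, 0.2, 11.2], "rot": [0, 0, 0], "gripper": 4.5},
  {"offset": [0, 0.2, 11.3], "rot": [0, 0, 0], "gripper": 4.5},
  {"offset": [0, 0.2, 11.3], "rot": [0, 0, 0], "gripper": 4.5},
])

```text
time_s: 28.35
eef_pos: [611.3, -11.1, 117.0]
ee_rot: [0.0, 1.0, 0.003, 0.001]
force: [0.7, 0.3, -2.6]
grip_width: 0.689
grip_force: 46.1
```

Request:
step_arm([
  {"offset": [0, 0, 0.1], "rot": [0, 0, 0], "gripper": 4.5},
  {"offset": [0, 0, 0.2], "rot": [0, 0, 0], "gripper": 4.5},
  {"offset": [0, 0, 0.2], "rot": [0, 0, 0], "gripper": 4.5},
])

```text
time_s: 28.65
eef_pos: [611.3, -11.3, 116.0]
ee_rot: [0.0, 1.0, 0.003, 0.001]
force: [-4.5, 1.3, 9.7]
grip_width: 0.692
grip_force: 47.6
```

Request:
step_arm([
  {"offset": [0, 0, -0.1], "rot": [0, 0, 0], "gripper": 8.5},
  {"offset": [0, 0, -0.1], "rot": [0, 0, 0], "gripper": 8.5},
  {"offset": [0, 0, -0.1], "rot": [0, 0, 0], "gripper": 8.5},
  {"offset": [0, 0, -0.1], "rot": [0, 0, 0], "gripper": 8.5},
  {"offset": [0, 0, -4], "rot": [0, 0, 0], "gripper": 8.5},
  {"offset": [0, 0, -8], "rot": [0, 0, 0], "gripper": 8.5},
  {"offset": [-8, -5, -16], "rot": [0, 0, 0], "gripper": 8.5},
  {"offset": [-8, -5, -16], "rot": [0, 0, 0], "gripper": 8.5},
  {"offset": [-8, -5, -18], "rot": [0, 0, 0], "gripper": 8.5},
  {"offset": [-8, -5, -18], "rot": [0, 0, 0], "gripper": 8.5},
])

```text
time_s: 29.65
eef_pos: [530.2, 39.4, 298.7]
ee_rot: [0.001, 1.0, 0.004, 0.004]
force: [-0.1, -0.3, 0.3]
grip_width: 0.995
grip_force: 0.0
```

Run:
```python
from h import *
c=cam("wrist");P=cloud(c);save(c,"w2")
print(sense()["eef_pos"])
for n,x,y,z in(("jo",468,108,105),("j1",535,108,105),("j2",607,108,105),("to",470,-11,75),("t1",540,-11,75),("t2",611,-11,75)):
    q=P[(abs(P[...,2]-z)<5)&(np.hypot(P[...,0]-x,P[...,1]-y)<34)]; print(n,q[:,:2].mean(0).round(1) if len(q) else None,len(q))
for n,y in(("L",129),("R",-30)):
    q=P[(abs(P[...,2]-65)<3)&(abs(P[...,0]-676)<26)&(abs(P[...,1]-y)<32)]; print(n,len(q),cv2.minAreaRect(q[:,:2].astype(np.float32)) if len(q) else "")
    q=P[(P[...,2]>80)&(P[...,2]<95)&(abs(P[...,0]-676)<26)&(abs(P[...,1]-y)<32)]; print(" dowel",len(q),q.mean(0) if len(q) else "")
```

```text
[530.5116568   38.7207617  296.07944229]
jo [470.5 105.5] 3716
j1 [536.5 107.6] 4804
j2 [607.5 107.1] 5958
to [475.2 -11.2] 4354
t1 [542.2 -10.5] 5287
t2 [611.1 -11. ] 6407
L 2697 ((667.4630737304688, 130.19143676757812), (24.758769989013672, 50.780250549316406), 0.5311991572380066)
 dowel 173 [672.11546792 128.88270495  84.80193355]
R 2708 ((668.7326049804688, -29.665447235107422), (25.25504493713379, 50.263145446777344), 0.029438812285661697)
 dowel 181 [673.21713032 -28.67373587  84.87697238]
```

View pics/w2.png

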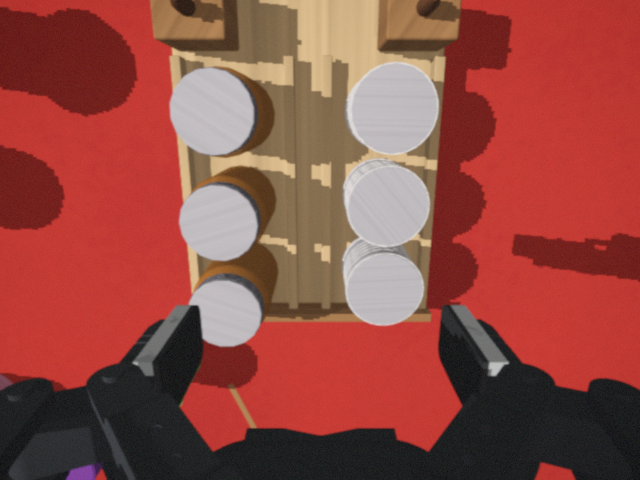

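All six stand in their lanes: jars at (213,111), (219,221), (226,311) and tins at (393,107), (386,205), (383,288). Now the board, which may have been knocked, so I measure it afresh.

```bash
cat >> h.py <<'E'
def handle(name,x,y,z=48,r=75):
    c=cam(name);P=cloud(c); q=P[(abs(P[...,2]-z)<5)&(np.hypot(P[...,0]-x,P[...,1]-y)<r)]
    (a,b),(w,h),t=cv2.minAreaRect(q[:,:2].astype(np.float32)); t=t if w>h else t+90   # long-axis direction
    print("handle",round(a,1),round(b,1),"size",round(w,1),round(h,1),"long axis deg",round(t,2),len(q)); return a,b,t
E
python3 - <<'E'
from h import *
a,b,t=handle("top",401,-324,48,120)
print(sense()["eef_pos"],off(a,b,230))
E
```

```text
handle 401.7 -323.3 size 89.9 18.5 long axis deg 11.78 140
[530.56724976  38.31886763 294.16209282] (array([-13.12,  36.08,   6.41]), 'yaw', np.float64(0.36))
```

Request:
step_arm([
  {"offset": [-13, 35.9, 6.4], "rot": [0, 0, -5], "gripper": 8.5},
  {"offset": [-13, 35.9, 6.4], "rot": [0, 0, -11.4], "gripper": 8.5},
  {"offset": [-13, 35.9, 6.4], "rot": [0, 0, -11.4], "gripper": 8.5},
  {"offset": [-13, 35.9, 6.4], "rot": [0, 0, -11.4], "gripper": 8.5},
  {"offset": [-13, 35.9, 6.4], "rot": [0, 0, -11.4], "gripper": 8.5},
  {"offset": [-13, 35.9, 6.4], "rot": [0, 0, -11.4], "gripper": 8.5},
  {"offset": [-13, 35.9, 6.4], "rot": [0, 0, -11.4], "gripper": 8.5},
  {"offset": [-13, 35.9, 6.4], "rot": [0, 0, -11.4], "gripper": 8.5},
  {"offset": [-13, 35.9, 6.4], "rot": [0, 0, -11.4], "gripper": 8.5},
  {"offset": [-13, 35.9, 6.4], "rot": [0, 0, -11.4], "gripper": 5},
  {"offset": [-13, 35.9, 6.4], "rot": [0, 0, -11.4], "gripper": 5},
  {"offset": [-13, 35.9, 6.4], "rot": [0, 0, -11.4], "gripper": 5},
])

```text
time_s: 30.95
eef_pos: [403.1, -320.7, 229.6]
ee_rot: [-0.0, 0.995, 0.103, -0.0]
force: [0.2, 0.6, 0.3]
grip_width: 0.585
grip_force: 0.0
```

Run:
```python
from h import *
a,b,t=handle("wrist",403,-321,48,60)
print(sense()["eef_pos"],off(a,b,90))
```

```text
handle 403.1 -322.1 size 89.9 17.8 long axis deg 11.35 3612
[ 403.11933584 -320.72257591  229.75432747] (array([-0.03,  0.13, 13.98]), 'yaw', np.float64(11.82))
```

Request:
step_arm([
  {"offset": [0, 0.1, 5], "rot": [0, 0, 0.4], "gripper": 5},
  {"offset": [0, 0.1, 10], "rot": [0, 0, 0.4], "gripper": 5},
  {"offset": [0, 0.1, 13], "rot": [0, 0, 0.4], "gripper": 5},
  {"offset": [0, 0.1, 14], "rot": [0, 0, 0.4], "gripper": 5},
  {"offset": [0, 0.1, 14], "rot": [0, 0, 0.4], "gripper": 5},
  {"offset": [0, 0.1, 14], "rot": [0, 0, 0.4], "gripper": 0.5},
  {"offset": [0, 0.1, 14], "rot": [0, 0, 0.4], "gripper": 0.5},
  {"offset": [0, 0.1, 14], "rot": [0, 0, 0.4], "gripper": 0.5},
  {"offset": [0, 0.1, 14], "rot": [0, 0, 0.4], "gripper": 0.5},
  {"offset": [0, 0.1, 14], "rot": [0, 0, 0.4], "gripper": 0.5},
  {"offset": [0, 0.1, 14], "rot": [0, 0, 0.4], "gripper": 0.5},
  {"offset": [0, 0.1, 14], "rot": [0, 0, 0.4], "gripper": 0.5},
], squeeze=60)

```text
time_s: 32.2
eef_pos: [403.5, -323.1, 91.6]
ee_rot: [0.001, 0.995, 0.099, 0.001]
force: [-0.3, 0.2, 7.7]
grip_width: 0.199
grip_force: 59.9
```

Request:
step_arm([
  {"offset": [0, 0, -5], "rot": [0, 0, 0], "gripper": 0.5},
  {"offset": [0, 0, -10], "rot": [0, 0, 0], "gripper": 0.5},
  {"offset": [0, 0, -16], "rot": [0, 0, 0], "gripper": 0.5},
  {"offset": [0, 0, -16], "rot": [0, 0, 0], "gripper": 0.5},
  {"offset": [0, 0, -16], "rot": [0, 0, 0], "gripper": 0.5},
])

```text
time_s: 32.7
eef_pos: [403.0, -322.6, 251.4]
ee_rot: [0.002, 0.995, 0.099, 0.001]
force: [-0.3, -0.9, -3.3]
grip_width: 0.2
grip_force: 59.8
```

Run:
```python
from h import *
print(sense()["eef_pos"],off(676,50.2,250))
```

```text
[ 403.04315676 -322.64607587  251.4266781 ] (array([ 34.1 , -31.19,   0.1 ]), 'yaw', np.float64(11.35))
```

Request:
step_arm([
  {"offset": [34.1, -31.2, 0], "rot": [0, 0, -79], "gripper": 0.5},
  {"offset": [34.1, -31.2, 0], "rot": [0, 0, -79], "gripper": 0.5},
  {"offset": [34.1, -31.2, 0], "rot": [0, 0, -79], "gripper": 0.5},
  {"offset": [34.1, -31.2, 0], "rot": [0, 0, -79], "gripper": 0.5},
  {"offset": [34.1, -31.2, 0], "rot": [0, 0, -79], "gripper": 0.5},
  {"offset": [34.1, -31.2, 0], "rot": [0, 0, -79], "gripper": 0.5},
  {"offset": [34.1, -31.2, 0], "rot": [0, 0, -79], "gripper": 0.5},
  {"offset": [34.1, -31.2, 0], "rot": [0, 0, -79], "gripper": 0.5},
  {"offset": [34.1, -31.2, 0], "rot": [0, 0, -79], "gripper": 0.5},
  {"offset": [34.1, -31.2, 0], "rot": [0, 0, -79], "gripper": 0.5},
  {"offset": [34.1, -31.2, 0], "rot": [0, 0, -79], "gripper": 0.5},
  {"offset": [34.1, -31.2, 0], "rot": [0, 0, -79], "gripper": 0.5},
])

```text
time_s: 33.9
eef_pos: [675.2, 49.8, 247.7]
ee_rot: [-0.001, 0.706, 0.709, -0.001]
force: [-0.9, -0.1, -2.3]
grip_width: 0.203
grip_force: 59.8
```

Request:
step_arm([
  {"offset": [0, 0, 0], "rot": [0, 0, 0], "gripper": 0.5},
  {"offset": [0, 0, 0], "rot": [0, 0, 0], "gripper": 0.5},
])

```text
time_s: 34.1
eef_pos: [675.5, 49.3, 249.7]
ee_rot: [-0.0, 0.706, 0.708, -0.0]
force: [-0.3, -0.1, -1.1]
grip_width: 0.201
grip_force: 59.8
```

Run:
```python
from h import *
s=sense();print(s["eef_pos"],s["joints"].round(2))
print(off(676,50.2,250))
c=cam("wrist");P=cloud(c);save(c,"w3")
np.savez("w3.npz",P=P,color=c["color"])
```

```text
[675.49977061  49.26591915 249.72755001] [-0.1   0.7   1.04 -0.    1.4  -0.1 ]
(array([ 0.09,  0.05, -0.03]), 'yaw', np.float64(90.22))
```

View pics/w3.png

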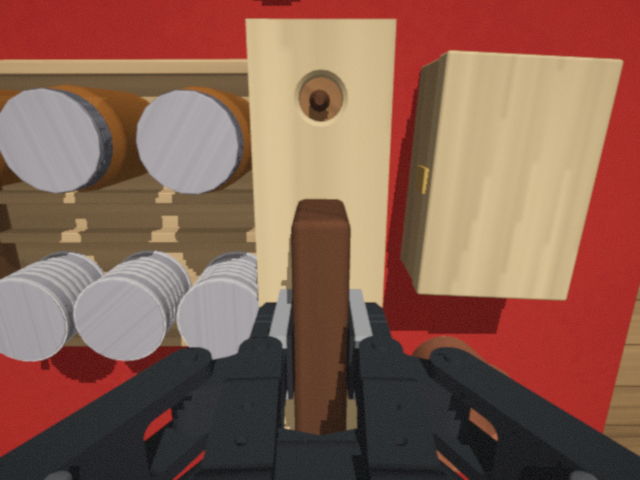

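Through the board's hole at (321,97) the dowel tip shows at about (319,98). I measure both.

```bash
cat > b.py <<'E'
from h import *
c=cam("wrist");P=cloud(c);s=sense()
bz=s["eef_pos"][2]-91.6+12
q=P[20:190,250:395]; zt=np.median(q[...,2]); print("board top z",zt.round(1),"expected",bz.round(1))
m=((abs(P[...,2]-zt)<4)&(abs(P[...,0]-676)<40)); m[:, :230]=0; m[:,410:]=0
L=[];Rr=[]
for r in range(30,180):
    k=np.where(m[r])[0]
    if len(k)>60: L.append(P[r,k[0],:2]);Rr.append(P[r,k[-1],:2])
for n,a in(("L",L),("R",Rr)):
    f=cv2.fitLine(np.array(a,np.float32),cv2.DIST_HUBER,0,.01,.01).ravel(); x=f[2]+(130-f[3])*f[0]/f[1]; print(n,"yaw",np.degrees(np.arctan2(f[1],f[0])).round(2)%180,"x at y=130",x.round(1))
print("end y",np.percentile(P[m][:,1],99.8).round(1))
h=((~m)[50:150,270:370]).astype(np.uint8); n,lab,st,ce=cv2.connectedComponentsWithStats(h)
i=1+np.argmax(st[1:,4]); u,v=ce[i]+[270,50]; cn=cv2.findContours((lab==i).astype(np.uint8),0,1)[0][0]; (u2,v2),rr=cv2.minEnclosingCircle(cn)
print("hole px",u.round(1),v.round(1),u2+270,v2+50,"r mm",rr*(s["eef_pos"][2]+70-zt)/c["f"],"at",ray(c,u2+270,v2+50,zt).round(1),ray(c,u,v,zt).round(1))
d=P[(P[...,2]>84)&(P[...,2]<94)&(np.hypot(P[...,0]-676,P[...,1]-130)<12)]; print("dowel tip",len(d),d.mean(0).round(1) if len(d) else "", d.min(0).round(1),d.max(0).round(1))
E
python3 b.py
```

```text
board top z nan expected 170.4Traceback (most recent call last):
  File "b.py", line 11, in <module>
    f=cv2.fitLine(np.array(a,np.float32),cv2.DIST_HUBER,0,.01,.01).ravel(); x=f[2]+(130-f[3])*f[0]/f[1]; print(n,"yaw",np.degrees(np.arctan2(f[1],f[0])).round(2)%180,"x at y=130",x.round(1))
      ~~~~~~~~~~~^^^^^^^^^^^^^^^^^^^^^^^^^^^^^^^^^^^^^^^^^^^^^^^^^
cv2.error: OpenCV(4.12.0) /io/opencv/modules/imgproc/src/linefit.cpp:618: error: (-215:Assertion failed) npoints2 >= 0 || npoints3 >= 0 in function 'fitLine'
```

```bash
sed -i 's/np.median(q\[...,2\])/np.nanmedian(q[...,2])/; s/np.percentile(P\[m\]/np.nanpercentile(P[m]/' b.py; python3 b.py; python3 -c "
import numpy as np;P=np.load('w3.npz')['P'];print(P[60,260:390:20].round(0),P[97,300:345:4].round(0).tolist())"
```

```text
board top z 170.8 expected 170.4
L yaw 90.12 x at y=130 651.5
R yaw 90.16 x at y=130 701.2
end y 153.5
hole px 320.6 98.2 320.0 98.0 r mm 8.66587594542522 at [676.1 128.6 170.8] [676.3 128.5 170.8]
dowel tip 269 [675.7 130.5  87.9] [670.6 125.6  84.1] [680.6 135.6  91.9]
[[655. 141. 170.]
 [662. 140. 171.]
 [669. 140. 171.]
 [676. 140. 171.]
 [683. 140. 171.]
 [690. 141. 171.]
 [696. 141. 170.]] [[664.0, 133.0, 67.0], [666.0, 133.0, 66.0], [669.0, 133.0, 65.0], [672.0, 132.0, 86.0], [674.0, 132.0, 91.0], [676.0, 132.0, 91.0], [678.0, 132.0, 90.0], [680.0, 132.0, 85.0], [683.0, 133.0, 66.0], [685.0, 133.0, 66.0], [688.0, 133.0, 65.0], [684.0, 129.0, 170.0]]
```

Request:
step_arm([
  {"offset": [0.2, 0, 3], "rot": [0, 0, -0.3], "gripper": 0.5},
  {"offset": [0.2, 0, 5], "rot": [0, 0, -0.3], "gripper": 0.5},
  {"offset": [0.2, 0, 6], "rot": [0, 0, -0.3], "gripper": 0.5},
  {"offset": [0.2, 0, 6], "rot": [0, 0, -0.3], "gripper": 0.5},
  {"offset": [0.2, 0, 6], "rot": [0, 0, -0.3], "gripper": 0.5},
  {"offset": [0.2, 0, 6], "rot": [0, 0, -0.3], "gripper": 0.5},
])

```text
time_s: 34.85
eef_pos: [676.3, 52.4, 191.2]
ee_rot: [0.001, 0.703, 0.711, 0.001]
force: [0.4, -0.4, -2.3]
grip_width: 0.201
grip_force: 59.9
```

```bash
python3 b.py; python3 -c "
from h import *;print(sense()['eef_pos'],sense()['force'],off(676,50,250)[2])"
```

```text
board top z 112.1 expected 111.5
L yaw 90.55 x at y=130 651.8
R yaw 90.5 x at y=130 701.5
end y 156.2
hole px 320.6 98.3 321.5 98.0 r mm 8.713083088697257 at [676.9 131.3 112.1] [676.6 131.2 112.1]
dowel tip 467 [675.5 130.5  88. ] [670.7 125.6  84. ] [680.3 135.5  92.3]
[676.21771802  52.37538001 191.07231528] [-0.19827041  0.01742866 -2.00126757] 90.64
```

Request:
step_arm([
  {"offset": [-0.1, -0.1, 0], "rot": [0, 0, 0], "gripper": 0.5},
  {"offset": [-0.1, -0.1, 1], "rot": [0, 0, 0], "gripper": 0.5},
  {"offset": [-0.1, -0.1, 2], "rot": [0, 0, 0], "gripper": 0.5},
  {"offset": [-0.1, -0.1, 2.6], "rot": [0, 0, 0], "gripper": 0.5},
  {"offset": [-0.1, -0.1, 3.1], "rot": [0, 0, 0], "gripper": 0.5},
  {"offset": [-0.1, -0.1, 3.1], "rot": [0, 0, 0], "gripper": 0.5},
])

```text
time_s: 35.5
eef_pos: [674.6, 51.5, 157.7]
ee_rot: [-0.001, 0.703, 0.711, -0.001]
force: [-0.9, 0.1, -1.8]
grip_width: 0.202
grip_force: 59.9
```

Request:
step_arm([
  {"offset": [0, 0, 0.1], "rot": [0, 0, 0], "gripper": 0.5},
  {"offset": [0, 0, 0.2], "rot": [0, 0, 0], "gripper": 0.5},
  {"offset": [0, 0, 0.2], "rot": [0, 0, 0], "gripper": 0.5},
])

```text
time_s: 35.8
eef_pos: [674.9, 51.4, 156.9]
ee_rot: [0.0, 0.703, 0.711, 0.0]
force: [-1.1, 0.2, -1.7]
grip_width: 0.202
grip_force: 59.9
```

Nearly down and free over the dowels. Let go and rise straight up.

Request:
step_arm([
  {"offset": [0, 0, 0.1], "rot": [0, 0, 0], "gripper": 0.5},
  {"offset": [0, 0, 0.1], "rot": [0, 0, 0], "gripper": 4},
  {"offset": [0, 0, 0.1], "rot": [0, 0, 0], "gripper": 4},
  {"offset": [0, 0, 0.1], "rot": [0, 0, 0], "gripper": 4},
  {"offset": [0, 0, 0.1], "rot": [0, 0, 0], "gripper": 4},
  {"offset": [0, 0, -4], "rot": [0, 0, 0], "gripper": 4},
  {"offset": [0, 0, -9], "rot": [0, 0, 0], "gripper": 4},
  {"offset": [-5, -6, -14], "rot": [0, 0, 0], "gripper": 4},
  {"offset": [-5, -9, -16], "rot": [0, 0, 0], "gripper": 4},
  {"offset": [-5, -9, -16], "rot": [0, 0, 0], "gripper": 4},
  {"offset": [-5, -9, -16], "rot": [0, 0, 0], "gripper": 4},
])

```text
time_s: 36.9
eef_pos: [584.3, -0.4, 320.0]
ee_rot: [0.002, 0.704, 0.711, 0.001]
force: [-0.4, 0.3, 0.3]
grip_width: 0.468
grip_force: 0.0
```

Run:
```python
from h import *
c=cam("wrist");P=cloud(c);save(c,"w4")
m=(abs(P[...,2]-77)<5)&(abs(P[...,0]-676)<32)&(abs(P[...,1]-50)<112)
q=P[m]; print(len(q),cv2.minAreaRect(q[:,:2].astype(np.float32)))
A=np.c_[q[:,:2]-[676,50],np.ones(len(q))]; print(np.linalg.lstsq(A,q[:,2],rcond=None)[0])
for n,x,y,z in(("jo",468,108,105),("j1",535,108,105),("j2",607,108,105),("to",470,-11,75),("t1",540,-11,75),("t2",611,-11,75)):
    q=P[(abs(P[...,2]-z)<5)&(np.hypot(P[...,0]-x,P[...,1]-y)<34)]; print(n,q.mean(0).round(1) if len(q) else None,len(q))
```

```text
13082 ((674.822265625, 48.45437240600586), (50.9135856628418, 203.7892608642578), 0.37949737906455994)
[ 7.30400169e-03 -1.22887899e-03  7.76724925e+01]
jo [469.5 108.3 105.4] 5856
j1 [535.9 108.6 105.5] 5736
j2 [606.9 108.2 105.5] 5668
to [474.6 -10.3  75.6] 4396
t1 [541.6  -9.6  75.6] 4463
t2 [610.5 -10.1  75.7] 4426
```

View pics/w4.png

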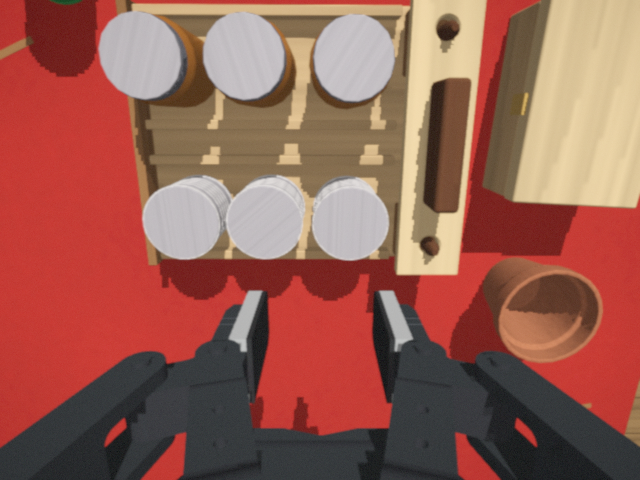

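Both dowels, at (448,27) and (430,246), stand through the board's holes. The board top is level at z≈77, and all six items are upright in place. Handing in.

```bash
python3 -c "
from rig import *
print(finish_job())"
```

```text
the job is handed in; nothing more can be done
None
```

The rack is restocked and the job handed in at about 37 s: older jar and tin at the lip, two new jars and two new tins behind their own kind, and the tail board flush over both dowels in the last wrist-camera check; the hand-in returned no verdict.

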